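# Third hand at the riveting bench

### The arm

A 7-joint arm with a two-finger parallel gripper is mounted at the origin on the work surface. World frame = base frame: x ahead of the robot, y to its left, z up, the work surface at z = 0. Lengths are in m, angles in degrees, forces in N, time in s.
With the tool pointing down it reaches from about 0.425 to 0.875 m from the base axis. Payload 4.7 kg.
Tool frame: the origin (TCP) lies on the centre line of the jaws, within the pads' length; the fingertips stand ahead of it and the grasp point (between the pads) lies 2 mm behind it (env.tip_reach is the x of the fingertips in the tool frame, in m); x points along the fingers, z is the direction in which the jaws open and shut, and the axes are right-handed (so a half turn about x gives the same grasp; the last joint's range is limited). The gripper opens to 87 mm and grips with 3 to 60 N. Pads are 19 mm wide; open, the fingers measure 117 mm over their backs; the gripper's body (75 mm by 190 mm) begins 51 mm behind the grasp point.
Start: joints at [68.13, 18.392, -4.016, 83.108, 1.295, 78.541, -3.26], TCP at [0.251, -0.6, 0.24] pointing down, gripper open.
Joint ranges: [-163.93, 163.93], [-17.29, 119.83], [-79.2, 71.16], [3.27, 140.29], [-89.18, 269.18], [5.43, 117.66], [-154.24, 154.24]. Speed limits (degrees/s): [147.25, 147.25, 180, 180, 180, 180, 180].

### API

Orientations are given as [roll, pitch, yaw] about the fixed x, y, z axes, in that order (R = Rz(yaw) Ry(pitch) Rx(roll)).
In Python, from cell import telemetry, optics, env, models gives the robot as it stands.
- The arm moves only by the shell command python3 -m pendant 'ROWS' [FORCE]. ROWS is JSON, a list of rows, each a list of 3 entries, a list of its own where there are three numbers: the finger opening in mm, from 0 to 87, then the shift along the tool's x, y, z in mm, then the turn, a rotation vector about the tool's x, y, z in rad. A call has 1 to 10 rows; each row is the pose to reach, as a shift and turn from the pose commanded when the call began, along the tool's axes at that moment; what a row does not reach only later rows make up. A row lasts 1/12 s, in which the tool goes at most 41.7 mm and 7.16 degrees, less where a joint would pass 70% of its speed; a pose out of reach is approached as far as the arm can. A call with a gripper value outside its range is refused whole. The fingers move at their own pace and stop on an object; FORCE is the grip in N (left out, the last holds). Time passes only in rows, so rows that repeat a pose let the fingers close. It gives the time, the measured TCP pose, the force and the opening at its end, in the units of the state.
- telemetry.get_obs(): the state, without advancing time (a new reading comes with each control period).
- optics.read_camera(name): name is "scene" or "top" or "wrist"; returns a dict with "image" (400x640x3 uint8, blue, green, red), "range_z" (400x640 float32, m along the optical axis (not along the pixel's ray), 0 where there is no reading), "fx", "fy", "cx", "cy" (pixels), "k1" (the pictures are not rectified: a ray, as slopes to the right and down, at radius r is drawn at 1 + k1 r^2 times it, then the intrinsics apply), "cam_to_world" (4x4, takes a point from camera to world coordinates). Camera axes: x right, y up, looking along -z (the intrinsics and any distortion apply to the point x, -y, -z); pixel columns grow to the right and rows downward; lengths in m; the calibration is good to about 2 mm. A picture is of the moment at which its call begins.
- env.sign_off(): hands the job in, once; it reports no verdict.
Trained networks look in the newest picture that a camera, given by its name, has taken for a name from the list of things; names that differ only in an ending like _2 or _b are one class to them, and where a whole thing is asked for, a point or a joint stands for the part that bears it (a point fixed in the world has none). Each returns a list of dicts, best first, with "confidence" (0 to 1); they miss things now and then, are a little off and sometimes report something else, mostly with a low value. They report only what shows in the picture. A call takes as long as a camera call. They do not tell look-alikes from the thing itself.
- models.masks_of(camera, label): "pixels" (400x640 bool, what is visible of it) and "extent" ([left, top, right, bottom] as shares, 0 to 1, of the picture: columns of its width, rows of its height, round what is visible of it).
- models.landmark_of(camera, label): "centre" ([row, column] as shares, 0 to 1, of the picture: columns of its width, rows of its height: a listed point, or the origin of a listed thing).
The state is a dict: "time_s": time; "qpos": joint angles; "joint_velocities": joint speeds; "effort": joint torques, N m; "tool_pos": TCP position; "tool_rot": TCP orientation; "force": force on the tool from outside, world axes, zero at the start; "wrist_torque": the same for the moment, N m; "grip_width": finger opening in m.
Only numpy, scipy, OpenCV 4.12 (cv2) and the standard library are available. Lean on these libraries where they do the work, as an engineer would, in place of code of your own. Each camera call takes 0.05 s, during which the arm holds its last target.

### The job

Pick up the bare aluminium angle bracket and stand it on the bed of the riveting jig with its upright flange flat against the near face of the clamped rail, sitting between the two red marks. Press it squarely against the rail with a steady push of about 12 N (no less than 6, no more than 20) so that a colleague can set the rivets from the far side; finish while still holding it there and pushing, do not let go. Never ram it into the rail, and leave the blue bracket, the pencil and the screwdriver where they are.

Things in the scene. Friction and masses are not known exactly. Their poses are not given: they have to be found in the camera images.
- bracket: Bare aluminium angle bracket, 0.2 kg, standing on its foot on the bench. +x: the way it is pressed; z up. Upright flange 90 wide (y), 50 high, 5 thick, mating face at x = 0; foot 90 wide, 5 thick, back to x = -70 mm; a rib 10 thick in the middle (y = 0) joins them. Slots in the upright flange at y = +-30 mm. Origin: lower edge of the mating face, mid-width.
- rail: Aluminium angle 50 x 50 x 6 mm, 320 long (y), clamped in the jig, rigid (gives under 0.3 mm at 20 N). Upright leg 50 high towards the robot; the other leg lies on the bed, pointing away. Four rivet holes; two red marks across the upright leg, inner edges 98 mm apart. Origin: near face, bed level, midway between the marks; +x into the rail, z up. A seated bracket's frame coincides with it.
- jig: Riveting jig screwed to the bench: grey plate 210 (x) x 300 (y) x 15 mm, its upper face is the bed, 95 mm of it free in front of the rail. Behind the rail two locating blocks and two toggle clamps up to 70 mm above the bench, red handles pointing away from the robot. Origin: on the bench beneath the rail's near face, mid-width; +x away from the robot.
- blue_bracket: A similar bracket painted blue, 70 wide, belonging to another job; loose on the bench; stays where it is. Origin as for the bare one.
- screwdriver: A screwdriver with a red handle lying on the bench to the robot's right of the jig; stays where it is.
- pencil: A flat red carpenter's pencil, 175 long, 13 wide, 8 thick, lying on the bench between the brackets and the jig, towards the far side; stays where it is.
- bracket_grip (a point): The place to grip the bare bracket from above, in its rib (10 thick, flat top 50 mm above the foot's underside, from the upright flange to x = -42 mm, lower from there): 27 mm behind the mating face, 34 mm above the foot's underside. Fingers close along the bracket's y, fingertips stay above the foot.
Not all that is in view belongs to the job. Leave any brown or yellow look-alike of the bracket alone.

How it is judged:
By the outcome, as a careful person would: the job done as asked, in the order asked, and still so for the second after the job is handed in, while the arm keeps its last pose, push and grip.
It also fails if it takes over 64 s, if anything falls off the work surface, if the arm or the gripper's body presses on something with over 40 N, if the wrist force passes 120 N, or if a joint passes its speed limit or range.

## Working session

There is one attempt and no reset: what is moved stays moved. The work goes in short steps, Python scripts to look and compute and a shell command to move; the robot and the scene stay as the last step left them, time stands still between calls to the robot, and variables do not carry over. Pictures are saved under pics/ and viewed, and the job is handed in when it is done.

```bash
ls; mkdir -p pics
python3 - <<'E'
from cell import telemetry, optics, env, models
import cv2
o=telemetry.get_obs(); print(o); print(env.tip_reach)
for c in ["scene","top","wrist"]:
    r=optics.read_camera(c); cv2.imwrite(f"pics/{c}0.png",r["image"]); print(c,r["fx"],r["cx"],r["cy"],r["k1"],r["cam_to_world"].round(3).tolist() if hasattr(r["cam_to_world"],'round') else r["cam_to_world"])
    for l in ["bracket","blue_bracket","rail","jig","bracket_grip","pencil"]:
        print(l,[(m["confidence"],[round(x*s) for x,s in zip(m["centre"],(400,640))]) for m in models.landmark_of(c,l)])
E
```

```text
pics
{'time_s': 0.0, 'qpos': array([68.1292768 , 18.44035988, -4.01385794, 83.1758131 ,  1.29570359,
       78.54092924, -3.26186512]), 'joint_velocities': array([ 0.00491975, -0.05554894, -0.00348818, -0.10194793, -0.05202013,
       -0.01947829,  0.05015191]), 'effort': array([ 3.55221414e-05, -4.91278875e+01, -4.03852919e-01, -3.12528098e+01,
       -6.38312730e-02,  4.37935092e-02,  1.87374853e-04]), 'tool_pos': array([ 0.25034415, -0.59928238,  0.23843854]), 'tool_rot': array([-176.40695063,   89.88795489,  116.27022968]), 'force': array([-0.67613792, -0.43381669, -0.18834206]), 'wrist_torque': array([-0.00053484,  0.040122  ,  0.03085255]), 'grip_width': 0.08703845587552402}
0.017
scene 399.85550268819264 319.13889170714333 204.64716631843942 -0.02077395714602425 [[0.199, -0.734, 0.65, 1.341], [0.98, 0.16, -0.12, -0.155], [-0.015, 0.66, 0.751, 1.031], [0.0, 0.0, 0.0, 1.0]]
bracket [(0.96, [207, 415]), (0.91, [217, 378]), (0.91, [169, 392]), (0.89, [178, 334])]
blue_bracket [(0.65, [190, 435])]
rail [(0.57, [246, 299])]
jig [(0.74, [248, 295])]
bracket_grip [(0.85, [204, 420]), (0.67, [205, 372]), (0.6, [178, 336])]
pencil [(0.49, [245, 377])]
top 384.66678182924795 318.38771487480005 200.39584612086546 -0.012219924363152118 [[0.088, 0.976, -0.199, 0.325], [-0.996, 0.086, -0.015, -0.015], [0.003, 0.199, 0.98, 0.996], [0.0, 0.0, 0.0, 1.0]]
bracket [(0.83, [192, 249]), (0.73, [267, 282]), (0.69, [191, 197]), (0.56, [264, 192])]
blue_bracket [(0.94, [203, 154])]
rail [(0.71, [174, 353])]
jig [(0.76, [171, 359])]
bracket_grip [(0.93, [175, 188]), (0.73, [195, 246]), (0.72, [250, 194]), (0.65, [257, 278])]
pencil [(0.58, [147, 264])]
wrist 283.4920602200599 325.61608968236106 196.9930432649598 0.012597281624670722 [[0.385, 0.89, 0.245, 0.317], [-0.923, 0.372, 0.102, -0.572], [0.0, -0.266, 0.964, 0.386], [0.0, 0.0, 0.0, 1.0]]
bracket []
blue_bracket []
rail []
jig []
bracket_grip []
pencil []
```

View pics/scene0.png

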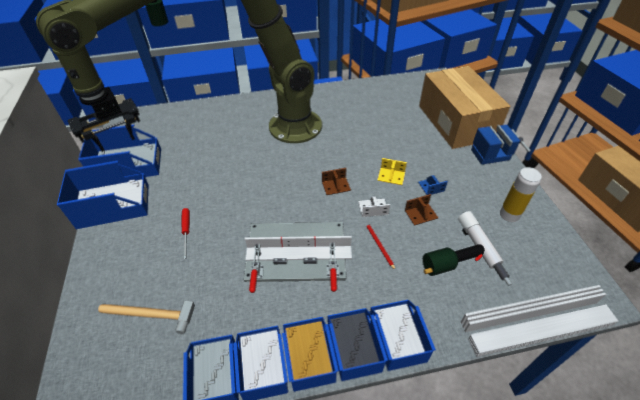

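View pics/top0.png

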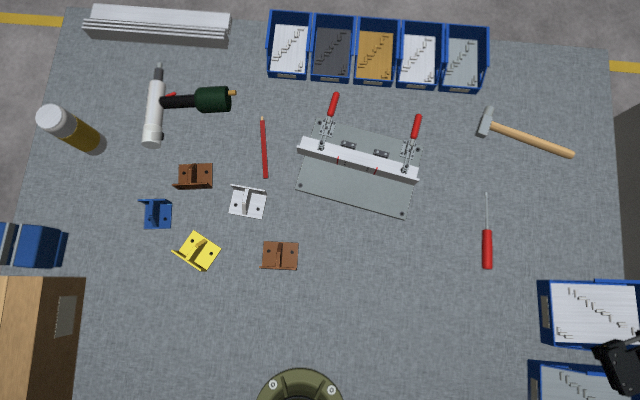

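Run:
```python
import cv2
t=cv2.imread("pics/top0.png")[120:300,110:420]; cv2.imwrite("pics/top0c.png",cv2.resize(t,None,fx=2.5,fy=2.5,interpolation=cv2.INTER_CUBIC))
t=cv2.imread("pics/scene0.png")[130:290,260:480]; cv2.imwrite("pics/scene0c.png",cv2.resize(t,None,fx=3.5,fy=3.5,interpolation=cv2.INTER_CUBIC))
```

```text
(no output)
```

View pics/top0c.png

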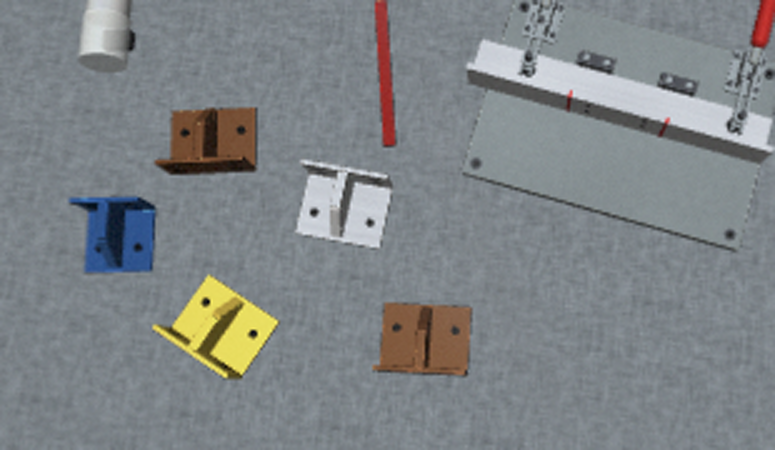

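View pics/scene0c.png

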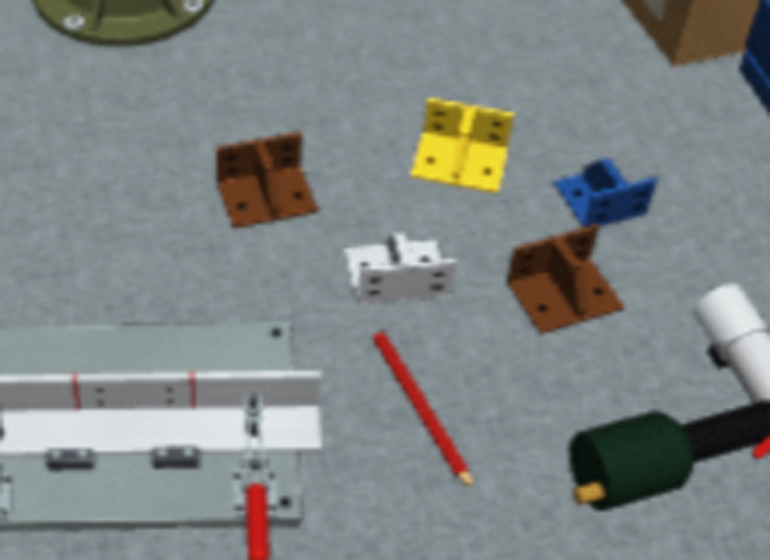

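Candidates in the top image (row, col): bare/white bracket (200,248), brown (176,194), brown (255,280), yellow (250,197), blue (213,155). I choose the bare one at (200,248), seen at (205,374) in the scene image. The crops confirm it is uncoloured, with its flange facing away from the robot. Next I measure its pose and the rail's.

```bash
cat > h.py <<'E'
import numpy as np, cv2
from cell import telemetry, optics, env, models
def K(r): return np.array([[r["fx"],0,r["cx"]],[0,r["fy"],r["cy"]],[0,0,1.]])
def slopes(r,uv):
    return cv2.undistortPoints(np.asarray(uv,float).reshape(-1,1,2),K(r),np.array([r["k1"],0,0,0.])).reshape(-1,2)
def cloud(r):
    h,w=r["range_z"].shape
    u,v=np.meshgrid(np.arange(w),np.arange(h))
    s=slopes(r,np.stack([u,v],-1)); z=r["range_z"].reshape(-1)
    p=np.stack([s[:,0]*z,-s[:,1]*z,-z,np.ones_like(z)],-1)@np.array(r["cam_to_world"]).T
    p=p[:,:3].reshape(h,w,3).copy(); p[r["range_z"]<=0]=np.nan
    return p
def ray_z(r,uv,z):  # intersect with world height
    s=slopes(r,uv); T=np.array(r["cam_to_world"]); d=np.c_[s[:,0],-s[:,1],-np.ones(len(s))]@T[:3,:3].T
    return T[:3,3]+d*((z-T[2,3])/d[:,2])[:,None]
def proj(r,P):
    T=np.linalg.inv(np.array(r["cam_to_world"])); q=np.c_[P,np.ones(len(P))]@T.T
    s=np.c_[q[:,0]/-q[:,2],-q[:,1]/-q[:,2]]
    f=1+r["k1"]*(s**2).sum(1); s=s*f[:,None]
    return np.c_[s[:,0]*r["fx"]+r["cx"],s[:,1]*r["fy"]+r["cy"]]
E
python3 - <<'E'
from h import *
for c in ["top","scene"]:
    r=optics.read_camera(c); p=cloud(r)
    ms=[m for m in models.masks_of(c,"bracket")]
    for m in ms:
        k=m["pixels"]; q=p[k]; col=r["image"][k].mean(0)
        print(c,round(m["confidence"],2),k.sum(),col.round(),np.nanmedian(q,0).round(3))
        if col.min()>110 :
            q=q[~np.isnan(q[:,0])]
            zf=q[q[:,2]<.015]; zt=q[q[:,2]>.042]
            print("z pct",np.percentile(q[:,2],[1,10,50,90,99]).round(3))
            for n,a in (("all",q),("foot",zf),("top",zt)):
                if len(a)>4: print(n,len(a),cv2.minAreaRect((a[:,:2]*1000).astype(np.float32)))
    for m in models.masks_of(c,"rail")[:1]:
        q=p[m["pixels"]]; q=q[~np.isnan(q[:,0])]
        print("rail",m["confidence"],np.percentile(q[:,2],[1,10,50,90,99]).round(3))
        t=q[(q[:,2]>.06)]; print(len(t)); 
        if len(t)>4: print(cv2.minAreaRect((t[:,:2]*1000).astype(np.float32)))
    im=r["image"].astype(int); red=(im[...,2]>120)&(im[...,1]<100)&(im[...,0]<100)
    rr=(130,185,325,400) if c=="top" else (228,250,270,325)
    n,l,s,ce=cv2.connectedComponentsWithStats(red[rr[0]:rr[1],rr[2]:rr[3]].astype(np.uint8))
    for i in range(1,n):
        uv=ce[i]+[rr[2],rr[0]]; mm=l==i
        P=p[rr[0]:rr[1],rr[2]:rr[3]][mm]
        print("red",uv,s[i],np.nanmean(P,0).round(4),ray_z(r,[uv],.045).round(4))
E
```

```text
top 0.95 914 [44. 63. 91.] [0.561 0.328 0.006]
top 0.83 1030 [180. 175. 172.] [0.506 0.18  0.005]
z pct [-0.     0.002  0.005  0.048  0.052]
all 1026 ((508.5439758300781, 188.22210693359375), (98.66421508789062, 80.88726043701172), 85.33255767822266)
foot 725 ((508.5439758300781, 188.22210693359375), (98.66421508789062, 80.88726043701172), 85.33255767822266)
top 161 ((513.3622436523438, 183.09278869628906), (86.9997787475586, 48.88772201538086), 84.95093536376953)
top 0.73 920 [ 63.  87. 122.] [0.374 0.081 0.005]
top 0.69 1040 [ 80. 185. 197.] [0.365 0.289 0.006]
rail 0.74 [0.016 0.019 0.023 0.064 0.067]
363
((619.629150390625, -90.91297912597656), (317.04644775390625, 8.404060363769531), 78.86592864990234)
red [337. 158.] [12 28  1  1  1] [ 0.6269 -0.0385  0.0659] [[ 0.6337 -0.039   0.045 ]]
red [376. 168.] [51 38  1  1  1] [ 0.6103 -0.1385  0.0629] [[ 0.6158 -0.1409  0.045 ]]
scene 0.95 562 [28. 49. 83.] [0.361 0.082 0.011]
scene 0.88 623 [27. 48. 81.] [0.557 0.328 0.01 ]
scene 0.81 625 [ 47. 171. 191.] [0.359 0.297 0.009]
scene 0.56 475 [156. 153. 150.] [0.534 0.182 0.02 ]
z pct [0.001 0.004 0.02  0.05  0.054]
all 473 ((499.373291015625, 192.34756469726562), (103.6252212524414, 87.02822875976562), 86.16886138916016)
foot 203 ((498.9568176269531, 192.3754425048828), (103.6252212524414, 86.19342041015625), 86.16886138916016)
top 116 ((534.4057006835938, 183.5336151123047), (64.59693145751953, 66.97257995605469), 41.67366409301758)
rail 0.74 [0.017 0.02  0.025 0.062 0.068]
266
((628.5671997070312, -90.9310302734375), (319.0471496582031, 27.585472106933594), 78.58689880371094)
red [281. 239.] [11 11  1  1  1] [ 0.6163 -0.1398  0.066 ] [[ 0.6005 -0.1395  0.045 ]]
red [282. 246.] [12 18  1  1  1] [ 0.6139 -0.1398  0.0268] [[ 0.6271 -0.1401  0.045 ]]
```

```bash
cat > fit.py <<'E'
from h import *
from scipy.optimize import least_squares
def boxd(p,lo,hi):
    c=(np.array(lo)+hi)/2; h=(np.array(hi)-lo)/2
    q=np.abs(p-c)-h
    return np.linalg.norm(np.maximum(q,0),axis=1)+np.minimum(q.max(1),0)
def bracket_sdf(p):
    return np.minimum.reduce([boxd(p,[-.005,-.045,0],[0,.045,.05]),boxd(p,[-.07,-.045,0],[0,.045,.005]),boxd(p,[-.042,-.005,0],[0,.005,.05]),boxd(p,[-.06,-.005,0],[-.04,.005,.025])])
def rail_sdf(p):
    return np.minimum(boxd(p,[0,-.16,0],[.006,.16,.05]),boxd(p,[0,-.16,0],[.05,.16,.006]))
def fit(P,sdf,x0,z0=0):
    def f(x):
        c,s=np.cos(x[2]),np.sin(x[2]); d=P-[x[0],x[1],z0+x[3]]
        q=np.c_[c*d[:,0]+s*d[:,1],-s*d[:,0]+c*d[:,1],d[:,2]]
        return np.r_[sdf(q),0]
    return least_squares(f,x0,loss="soft_l1",f_scale=.0015,x_scale=[.01,.01,.05,.01])
E
python3 - <<'E'
from fit import *
allb=[]
for c in ["top","scene"]:
    r=optics.read_camera(c); p=cloud(r)
    for m in models.masks_of(c,"bracket"):
        k=m["pixels"]
        if r["image"][k].mean(0).min()>110:
            q=p[k]; q=q[~np.isnan(q[:,0])]; q=q[(q[:,2]<.06)&(q[:,2]>.003)]
            s=fit(q,bracket_sdf,[.54,.182,np.radians(-5),0]); print(c,"bracket",s.x[:2].round(4),np.degrees(s.x[2]).round(2),s.x[3].round(4),np.median(abs(s.fun)))
    m=models.masks_of(c,"rail")[0]["pixels"]; q=p[m]; q=q[~np.isnan(q[:,0])];q=q[(q[:,2]<.075)&(q[:,2]>.02)]
    s=fit(q,rail_sdf,[.62,-.09,np.radians(-11),0],.015); print(c,"rail",s.x[:2].round(4),np.degrees(s.x[2]).round(2),s.x[3].round(4),np.median(abs(s.fun)))
E
```

```text
top bracket [0.5373 0.1819] -5.4 0.0 0.000822770166415833
top rail [ 0.6121 -0.0881] -11.01 0.0008 0.0008872259087036715
scene bracket [0.5384 0.1831] -5.4 0.0038 0.0010861217873233487
scene rail [ 0.6227 -0.088 ] -11.03 0.0017 0.001240094247235893
```

```bash
cat > plan.py <<'E'
from h import *
from scipy.spatial.transform import Rotation as Ro
def cur():
    o=telemetry.get_obs(); return np.array(o["tool_pos"]),Ro.from_euler("xyz",o["tool_rot"],degrees=True),o
def tgt(yaw,flip=1):
    # bracket/tool: x down, z along +-(bracket y)
    a=np.radians(yaw); z=flip*np.array([-np.sin(a),np.cos(a),0]); x=np.array([0,0,-1.]); y=np.cross(z,x)
    return Ro.from_matrix(np.c_[x,y,z])
def go(pos,yaw,flip=1):
    p,R,o=cur(); d=R.inv().apply(np.array(pos)-p)*1000; w=(R.inv()*tgt(yaw,flip)).as_rotvec()
    print("t",round(float(o["time_s"]),2),"F",np.round(o["force"],2),"grip",round(float(o["grip_width"])*1000,1)); print("shift",d.round(1),"turn",w.round(4),"deg",np.degrees(np.linalg.norm(w)).round(1))
E
python3 - <<'E'
from plan import *
p,R,o=cur(); print(R.as_matrix().round(3))
for f in (1,-1): go([.511,.185,.24],-5.4,f)
go([.45,-.25,.24],-5.4,1)
go([.45,-.25,.24],-5.4,-1)
E
```

```text
[[-0.     0.923  0.386]
 [-0.     0.386 -0.923]
 [-1.    -0.     0.   ]]
t 1.65 F [0.03 0.04 0.07] grip 87.0
shift [-5.000e-01  5.429e+02 -6.237e+02] turn [-2.6515e+00 -0.0000e+00  1.0000e-04] deg 151.9
t 1.65 F [0.03 0.04 0.07] grip 87.0
shift [-5.000e-01  5.429e+02 -6.237e+02] turn [0.4901 0.     0.    ] deg 28.1
t 1.65 F [0.03 0.04 0.07] grip 87.0
shift [  -0.5  318.8 -245.8] turn [-2.6515e+00 -0.0000e+00  1.0000e-04] deg 151.9
t 1.65 F [0.03 0.04 0.07] grip 87.0
shift [  -0.5  318.8 -245.8] turn [0.4901 0.     0.    ] deg 28.1
```

```bash
python3 -m pendant '[[87,[0,32,-25],[0.05,0,0]],[87,[0,64,-49],[0.1,0,0]],[87,[0,96,-74],[0.15,0,0]],[87,[0,128,-98],[0.2,0,0]],[87,[0,160,-123],[0.25,0,0]],[87,[0,191,-147],[0.3,0,0]],[87,[0,223,-172],[0.35,0,0]],[87,[0,255,-196],[0.4,0,0]],[87,[0,287,-221],[0.45,0,0]],[87,[0,319,-246],[0.49,0,0]]]'
python3 - <<'E'
from plan import *
r=optics.read_camera("wrist"); cv2.imwrite("pics/w1.png",r["image"])
go([.506,.1855,.2],-5.4,-1)
E
```

```text
time_s: 2.48
tool_pos: [0.4507, -0.2481, 0.2399]
tool_rot: [41.4, 89.9, -54.1]
force: [0.2, 0.1, 0.4]
grip_width: 0.0868
t 2.53 F [ 3.99  6.04 -0.2 ] grip 87.0
shift [  42.3   13.3 -426.4] turn [ 0.0079 -0.0048 -0.0035] deg 0.6
```

View pics/w1.png

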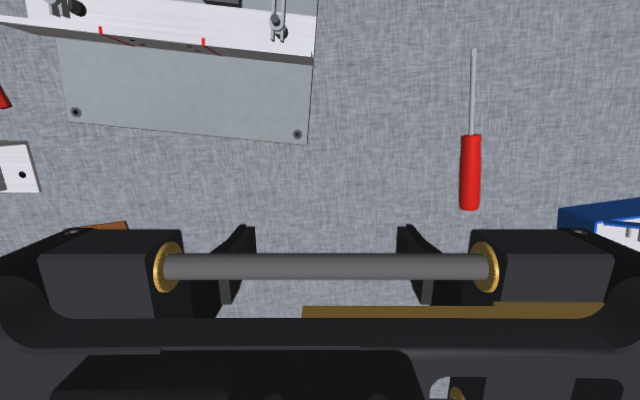

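The wrist view shows the jig at upper left, with red marks near (32,100) and (42,203), and the bare bracket at the left edge. I carry on to above the bracket.

```bash
python3 -m pendant '[[87,[4,0,-38],[0,0,0]],[87,[8,0,-76],[0,0,0]],[87,[12,2,-115],[0,0,0]],[87,[16,4,-155],[0,0,0]],[87,[20,5,-195],[0,0,0]],[87,[24,6,-235],[0,0,0]],[87,[28,8,-275],[0,0,0]],[87,[32,10,-315],[0,0,0]],[87,[36,11,-355],[0,0,0]],[87,[40,12,-395],[0,0,0]]]';python3 -m pendant '[[87,[0,1,-20],[0,0,0]],[87,[0,1,-32],[0,0,0]],[87,[0,1,-32],[0,0,0]],[87,[0,1,-32],[0,0,0]]]'
python3 - <<'E'
from plan import *
r=optics.read_camera("wrist"); cv2.imwrite("pics/w2.png",r["image"])
go([.511,.185,.1],-5.4,-1)
for l in ("bracket","rail","blue_bracket"):
  for m in models.masks_of("wrist",l): print(l,m["confidence"],np.multiply(m["extent"],[640,400,640,400]).round(),r["image"][m["pixels"]].mean(0).round())
E
```

```text
time_s: 3.37
tool_pos: [0.4993, 0.1439, 0.1998]
tool_rot: [74.1, 89.9, -21.4]
force: [1.0, -0.5, -0.9]
grip_width: 0.087
time_s: 3.7
tool_pos: [0.5031, 0.174, 0.1994]
tool_rot: [-34.6, 90.0, -129.9]
force: [0.0, -0.8, -0.6]
grip_width: 0.0869
t 3.75 F [-0.41 -0.07  0.13] grip 86.8
shift [ 99.4   6.5 -12.9] turn [-0.0006  0.001   0.0002] deg 0.1
bracket 0.95 [269. 149. 357. 209.] [207. 200. 201.]
bracket 0.89 [366. 238. 435. 306.] [37. 60. 93.]
bracket 0.88 [216. 279. 282. 319.] [ 18. 178. 199.]
bracket 0.6 [136. 101. 229. 187.] [ 44.  71. 112.]
rail 0.72 [417.   0. 639.  62.] [173. 168. 170.]
blue_bracket 0.75 [ 91. 206. 167. 229.] [112.  68.  39.]
```

View pics/w2.png

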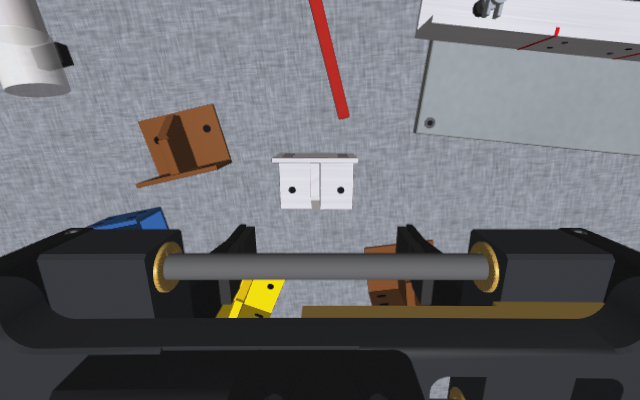

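The wrist view shows the bare bracket upright at about (182,315), with its rib along the image's vertical. I refine its pose from this view.

Run:
```python
from fit import *
from plan import *
r=optics.read_camera("wrist"); p=cloud(r)
m=models.masks_of("wrist","bracket")[0]["pixels"]; print(r["image"][m].mean(0))
q=p[m]; q=q[~np.isnan(q[:,0])]; q=q[(q[:,2]<.06)&(q[:,2]>.003)]
s=fit(q,bracket_sdf,[.538,.182,np.radians(-5),0]); print(s.x[:2].round(4),np.degrees(s.x[2]).round(2),s.x[3].round(4),np.median(abs(s.fun)))
x,y,a,_=s.x
g=[x-.027*np.cos(a),y-.027*np.sin(a),.033]; print(g)
# overlay
def ov(x,y,a):
    c,sn=np.cos(a),np.sin(a)
    pts=np.array([[0,-.045,.05],[0,.045,.05],[-.005,.045,.05],[-.005,-.045,.05],[-.07,-.045,.005],[-.07,.045,.005],[-.042,.005,.05],[-.042,-.005,.05]])
    return proj(r,np.c_[x+c*pts[:,0]-sn*pts[:,1],y+sn*pts[:,0]+c*pts[:,1],pts[:,2]])
im=cv2.resize(r["image"],None,fx=5,fy=5,interpolation=cv2.INTER_CUBIC)
for u,v in ov(x,y,a): cv2.circle(im,(int((u+.5)*5),int((v+.5)*5)),4,(0,0,255),1)
cv2.imwrite("pics/w3.png",im[680:1100,1250:1900])
go(g,np.degrees(a),-1)
m=models.masks_of("wrist","rail")[0]["pixels"]
q=p[m]; q=q[~np.isnan(q[:,0])];q=q[(q[:,2]<.075)&(q[:,2]>.02)]
s=fit(q,rail_sdf,[.62,-.09,np.radians(-11),0],.015); print("rail",s.x[:2].round(4),np.degrees(s.x[2]).round(2),s.x[3].round(4),np.median(abs(s.fun)))
```

```text
[ 18.01522248 180.6528103  201.66744731]
[0.3589 0.3103] 48.64 0.0065 0.000782374999414138
[np.float64(0.341029522712728), np.float64(0.29001380903247254), 0.033]
t 4.0 F [ 0.81 -0.26  0.47] grip 87.0
shift [ 166.5 -173.  -101.3] turn [-9.452e-01  8.000e-04  0.000e+00] deg 54.2Traceback (most recent call last):
  File "<stdin>", line 18, in <module>
IndexError: list index out of range
```

View pics/w3.png

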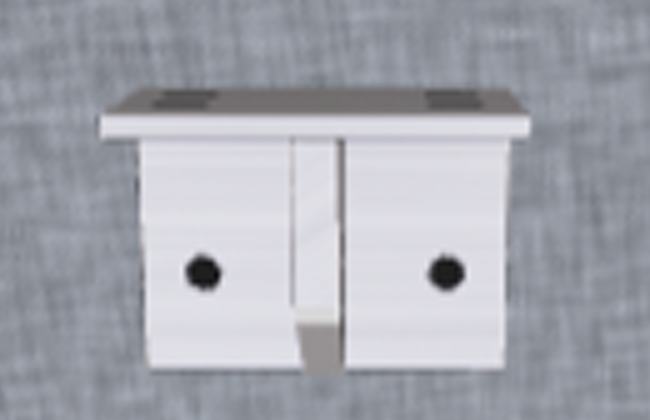

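The crop confirms the bare aluminium bracket; its rib top runs from about (138,318) to (322,318) in the crop. That fit used the yellow look-alike's mask, so I refit with the mask chosen by colour.

```bash
cat > wb.py <<'E'
from fit import *
from plan import *
r=optics.read_camera("wrist"); p=cloud(r)
m=[m["pixels"] for m in models.masks_of("wrist","bracket") if r["image"][m["pixels"]].mean(0).min()>130][0]
q=p[m]; q=q[~np.isnan(q[:,0])]; q=q[(q[:,2]<.06)&(q[:,2]>.003)]
s=fit(q,bracket_sdf,[.538,.182,np.radians(-5),0]); print(s.x[:2].round(4),np.degrees(s.x[2]).round(2),s.x[3].round(4),np.median(abs(s.fun)))
x,y,a,_=s.x
g=[x-.027*np.cos(a),y-.027*np.sin(a),.033]; print(np.round(g,4))
def ov(x,y,a):
    c,sn=np.cos(a),np.sin(a)
    pts=np.array([[0,-.045,.05],[0,.045,.05],[-.005,.045,.05],[-.005,-.045,.05],[-.07,-.045,.005],[-.07,.045,.005],[-.042,.005,.05],[-.042,-.005,.05]])
    return proj(r,np.c_[x+c*pts[:,0]-sn*pts[:,1],y+sn*pts[:,0]+c*pts[:,1],pts[:,2]])
im=cv2.resize(r["image"],None,fx=5,fy=5,interpolation=cv2.INTER_CUBIC)
for u,v in ov(x,y,a): cv2.circle(im,(int((u+.5)*5),int((v+.5)*5)),4,(0,0,255),1)
cv2.imwrite("pics/w4.png",im[680:1100,1250:1900])
go(g,np.degrees(a),-1)
E
python3 wb.py
```

```text
[0.5373 0.1828] -5.67 0.0012 0.00041519382354709977
[0.5105 0.1855 0.033 ]
t 4.15 F [-0.81  0.17 -0.18] grip 87.0
shift [166.6   6.  -12.7] turn [ 0.0038  0.0004 -0.0002] deg 0.2
```

View pics/w4.png

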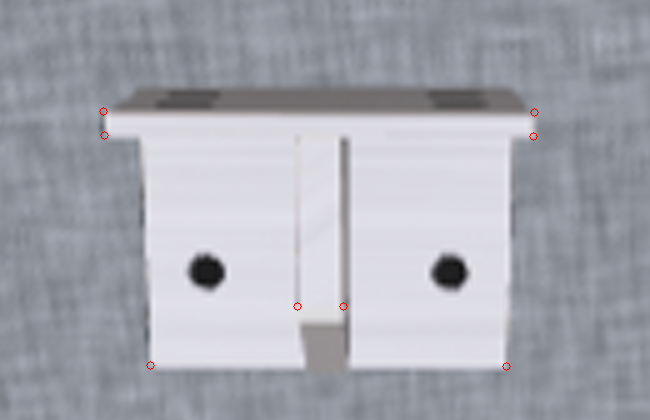

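```bash
python3 -m pendant '[[87,[35,6,-13],[0.004,0,0]],[60,[70,6,-13],[0.004,0,0]],[40,[100,6,-13],[0.004,0,0]],[40,[125,6,-13],[0.004,0,0]],[40,[145,6,-13],[0.004,0,0]],[40,[158,6,-13],[0.004,0,0]],[40,[158,6,-13],[0.004,0,0]]]'
python3 - <<'E'
from plan import *
go([.5105,.1855,.0325],-5.67,-1)
r=optics.read_camera("wrist"); cv2.imwrite("pics/w5.png",r["image"])
E
```

```text
time_s: 4.73
tool_pos: [0.5084, 0.1855, 0.0388]
tool_rot: [-71.3, 89.7, -167.0]
force: [0.1, -0.5, 0.1]
grip_width: 0.0549
t 4.73 F [ 0.05 -0.5   0.13] grip 54.9
shift [ 6.3  2.1 -0.2] turn [0.0006 0.0017 0.0049] deg 0.3
```

View pics/w5.png

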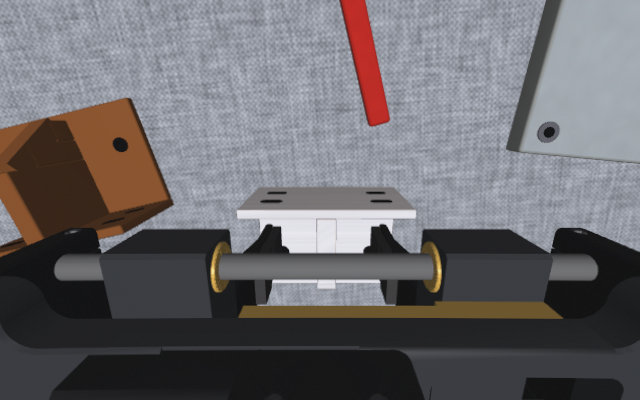

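The fingers straddle the rib (col 327, jaw centre about col 325). I go down the last 6 mm and close.

```bash
python3 -m pendant '[[40,[4,2,0],[0,0,0]],[40,[6,2,0],[0,0,0]],[20,[6,2,0],[0,0,0]],[5,[6,2,0],[0,0,0]],[0,[6,2,0],[0,0,0]],[0,[6,2,0],[0,0,0]],[0,[6,2,0],[0,0,0]],[0,[6,2,0],[0,0,0]],[0,[6,2,0],[0,0,0]],[0,[6,2,0],[0,0,0]]]' 50; python3 -c "
from plan import *
go([.5105,.1855,.0325],-5.67,-1)"
```

```text
time_s: 5.62
tool_pos: [0.5124, 0.1859, 0.0357]
tool_rot: [6.6, 90.0, -89.0]
force: [-0.3, -1.8, 3.2]
grip_width: 0.0096
t 5.62 F [-0.34 -1.82  3.17] grip 9.6
shift [ 3.2 -1.9  0.6] turn [ 0.0006  0.0007 -0.0001] deg 0.1
```

```bash
python3 -m pendant '[[0,[-30,0,0],[0,0,0]],[0,[-60,0,0],[0,0,0]],[0,[-75,0,0],[0,0,0]],[0,[-75,0,0],[0,0,0]],[0,[-75,0,0],[0,0,0]]]'
python3 - <<'E'
from plan import *
r=optics.read_camera("wrist"); cv2.imwrite("pics/w6.png",r["image"])
go([.553,-.0756,.105],-11.0,-1)
E
```

```text
time_s: 6.03
tool_pos: [0.5126, 0.1863, 0.1106]
tool_rot: [95.8, 89.9, 0.2]
force: [-0.7, -0.2, -3.1]
grip_width: 0.0096
t 6.08 F [ 0.15 -0.38 -1.44] grip 9.5
shift [  4.5  66.8 256.1] turn [0.0937 0.0008 0.0013] deg 5.4
```

View pics/w6.png

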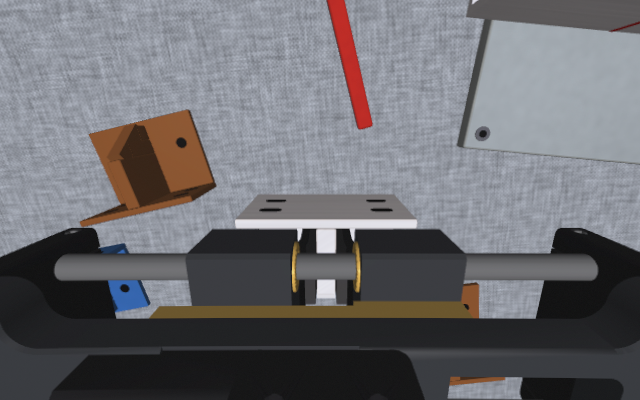

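The bracket is in the jaws and lifted, with its flange at rows 195–228, cols 236–416. I move to a hover in front of the rail.

```bash
python3 -m pendant '[[0,[0,8,35],[0.01,0,0]],[0,[0,17,70],[0.03,0,0]],[0,[0,26,105],[0.05,0,0]],[0,[0,35,140],[0.07,0,0]],[0,[0,44,172],[0.09,0,0]],[0,[2,53,204],[0.094,0,0]],[0,[4,60,230],[0.094,0,0]],[0,[4,64,246],[0.094,0,0]],[0,[4,66,255],[0.094,0,0]],[0,[4,66,255],[0.094,0,0]]]';python3 -m pendant '[[0,[0,0,0],[0,0,0]],[0,[0,0,0],[0,0,0]],[0,[0,0,0],[0,0,0]]]'
cat > rl.py <<'E'
from fit import *
from plan import *
import sys
r=optics.read_camera("wrist"); p=cloud(r); cv2.imwrite(sys.argv[1],r["image"])
pp,R,o=cur(); print(pp.round(4),np.round(o["tool_rot"],2),o["time_s"])
ms=models.masks_of("wrist","rail")
if ms:
    m=ms[0]["pixels"]; q=p[m]; q=q[~np.isnan(q[:,0])];q=q[(q[:,2]<.075)&(q[:,2]>.019)]
    s=fit(q,rail_sdf,[.617,-.09,np.radians(-11),0],.015); print("rail",ms[0]["confidence"],s.x[:2].round(4),np.degrees(s.x[2]).round(2),s.x[3].round(4),np.median(abs(s.fun)))
ms=[m["pixels"] for m in models.masks_of("wrist","bracket") if r["image"][m["pixels"]].mean(0).min()>110]
if ms:
    q=p[ms[0]]; q=q[~np.isnan(q[:,0])]; zz=np.percentile(q[:,2],97); print("z97",zz)
    a0=np.radians(-11); q=q[q[:,2]>zz-.045]
    s=fit(q,bracket_sdf,[pp[0]+.0245,pp[1]-.005,a0,0],zz-.05); print("bracket",s.x[:2].round(4),np.degrees(s.x[2]).round(2),(zz-.05+s.x[3]).round(4),np.median(abs(s.fun)))
go([.553,-.0756,.105],-11.0,-1)
E
python3 rl.py pics/w7.png
```

```text
time_s: 6.92
tool_pos: [0.5519, -0.0765, 0.1046]
tool_rot: [-79.0, 89.8, 179.7]
force: [-0.3, 0.4, -1.7]
grip_width: 0.0093
time_s: 7.17
tool_pos: [0.5529, -0.0717, 0.1064]
tool_rot: [-145.7, 90.0, 113.4]
force: [0.7, -0.8, -1.5]
grip_width: 0.0095
[ 0.553  -0.072   0.1065] [-155.22   89.97  103.93] 7.2167
rail 0.56 [ 0.6164 -0.0883] -11.09 0.0013 0.00045092260123359533
z97 0.12270473107906792
bracket [ 0.5774 -0.0762] -10.84 0.072 0.00025694977392487495
t 7.32 F [-0.27 -0.18 -1.64] grip 9.6
shift [1.7 0.5 2.8] turn [ 0.0018  0.     -0.0002] deg 0.1
```

View pics/w7.png

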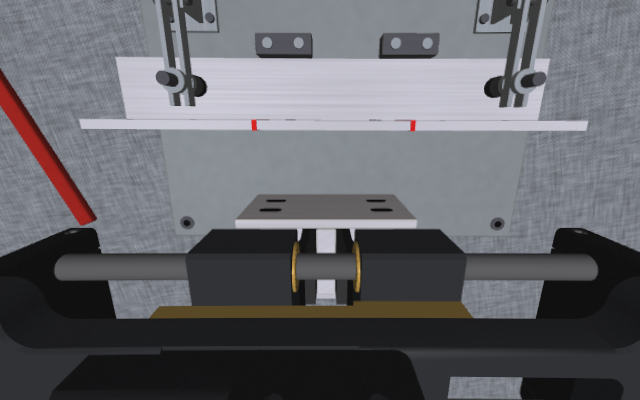

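The red marks show on the rail's top edge at (125,254) and (125,413), and the bracket's flange top lies parallel to it. I work out the lateral offset from the marks.

```bash
cat > mk.py <<'E'
from plan import *
def marks(r,z=.065):
    im=cv2.cvtColor(r["image"],cv2.COLOR_BGR2HSV).astype(int)
    red=((im[...,0]<8)|(im[...,0]>172))&(im[...,1]>120)&(im[...,2]>80); red[:, :200]=0; red[:,480:]=0; red[:60]=0;red[215:]=0
    n,l,s,ce=cv2.connectedComponentsWithStats(red.astype(np.uint8))
    return [(ce[i],s[i],ray_z(r,[ce[i]],z)[0]) for i in range(1,n) if s[i][4]>8]
if __name__=="__main__":
    r=optics.read_camera("wrist"); P=[]
    for c,s,w in marks(r): print(c.round(1),s,w.round(4)); P.append(w)
    if len(P)==2:
        M=(P[0]+P[1])/2; d=P[0]-P[1]; print("mid",M.round(4),"dist",np.linalg.norm(d).round(4),"yaw",np.degrees(np.arctan2(-d[0],d[1])).round(2))
E
python3 mk.py
```

```text
[252.1 125.3] [250 121   5  10  48] [ 0.6289 -0.0391  0.065 ]
[410.7 125.7] [409 121   5  11  47] [ 0.6093 -0.1391  0.065 ]
mid [ 0.6191 -0.0891  0.065 ] dist 0.1019 yaw -11.06
```

```bash
python3 -m pendant '[[0,[0,10,4],[0.003,0,0]],[0,[0,20,4],[0.003,0,0]],[0,[8,25,4],[0.003,0,0]],[0,[20,25,4],[0.003,0,0]],[0,[32,25,4],[0.003,0,0]],[0,[40,25,4],[0.003,0,0]],[0,[44,25,4],[0.003,0,0]],[0,[44,25,4],[0.003,0,0]],[0,[44,25,4],[0.003,0,0]],[0,[44,25,4],[0.003,0,0]]]'; python3 rl.py pics/w8.png; python3 mk.py
```

```text
time_s: 8.2
tool_pos: [0.5772, -0.0826, 0.063]
tool_rot: [84.1, 90.0, -17.1]
force: [-0.4, 0.2, -1.9]
grip_width: 0.0096
[ 0.5773 -0.0827  0.0632] [ 83.12  89.93 -18.06] 8.25
rail 0.74 [ 0.6164 -0.0884] -11.06 0.0013 0.00034499671351515254
z97 0.0793591664827524
bracket [ 0.6017 -0.0868] -11.16 0.0286 0.00025860340805540266
t 8.35 F [-0.04 -0.38 -1.65] grip 9.7
shift [-41.8 -25.2  -2.3] turn [-0.0032  0.0002 -0.0013] deg 0.2
[416.  173.4] [399 161  25  25 132] [ 0.6123 -0.1372  0.065 ]
[228.7 173.8] [221 162  27  24 134] [ 0.6309 -0.0421  0.065 ]
mid [ 0.6216 -0.0897  0.065 ] dist 0.0969 yaw 168.93
```

View pics/w8.png

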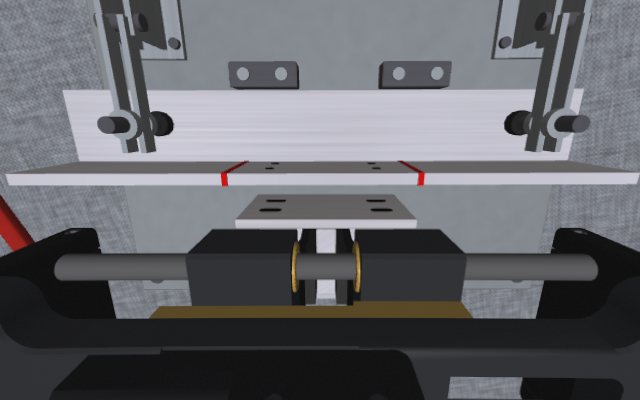

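```bash
python3 -m pendant '[[0,[4,0,-1],[-0.002,0,0]],[0,[8,0,-1.5],[-0.002,0,0]],[0,[10,0,-1.5],[-0.002,0,0]],[0,[10,0,-1.5],[-0.002,0,0]],[0,[10,0,-1.5],[-0.002,0,0]],[0,[10,0,-1.5],[-0.002,0,0]]]';python3 -m pendant '[[0,[1,0,0],[0,0,0]],[0,[1,0,0],[0,0,0]],[0,[1,0,0],[0,0,0]]]';python3 -m pendant '[[0,[1,0,0],[0,0,0]],[0,[1,0,0],[0,0,0]],[0,[1,0,0],[0,0,0]]]'
```

```text
time_s: 8.9
tool_pos: [0.5771, -0.0812, 0.0525]
tool_rot: [-67.1, 90.0, -168.2]
force: [-0.5, 0.4, -1.4]
grip_width: 0.0095
time_s: 9.15
tool_pos: [0.5771, -0.0813, 0.0516]
tool_rot: [18.8, 90.0, -82.2]
force: [-0.1, -0.3, -2.1]
grip_width: 0.01
time_s: 9.4
tool_pos: [0.5773, -0.0813, 0.0508]
tool_rot: [77.8, 90.0, -23.3]
force: [0.1, -0.0, -0.6]
grip_width: 0.0098
```

```bash
python3 -m pendant '[[0,[0.5,0,0],[0,0,0]],[0,[0.5,0,0],[0,0,0]],[0,[0.5,0,0],[0,0,0]]]';python3 -m pendant '[[0,[0,2,0],[0,0,0]],[0,[0,4,0],[0,0,0]],[0,[0,6,0],[0,0,0]],[0,[0,8,0],[0,0,0]],[0,[0,9,0],[0,0,0]],[0,[0,9,0],[0,0,0]],[0,[0,9,0],[0,0,0]]]'; python3 rl.py pics/w9.png; python3 -m pendant '[[0,[0,0,0],[0,0,0]]]'
```

```text
time_s: 9.65
tool_pos: [0.5774, -0.0812, 0.0507]
tool_rot: [58.6, 90.0, -42.4]
force: [-1.3, -0.7, 5.7]
grip_width: 0.0097
time_s: 10.23
tool_pos: [0.5835, -0.0822, 0.0508]
tool_rot: [-78.6, 89.7, -179.7]
force: [-9.9, 1.6, 13.6]
grip_width: 0.0098
[ 0.5835 -0.0822  0.0508] [ -78.74   89.66 -179.79] 10.2833
rail 0.64 [ 0.6164 -0.0886] -11.06 0.0013 0.0003177439189793463
z97 0.06714034324305078
bracket [ 0.6078 -0.0867] -11.05 0.0164 0.0002938332117374577
t 10.38 F [-10.3    1.47  14.02] grip 9.9
shift [-54.  -31.5  -0.6] turn [-0.001   0.0011  0.0057] deg 0.3
time_s: 10.47
tool_pos: [0.5835, -0.0822, 0.0508]
tool_rot: [-78.9, 89.7, -180.0]
force: [-10.3, 2.4, 12.0]
grip_width: 0.0093
```

View pics/w9.png

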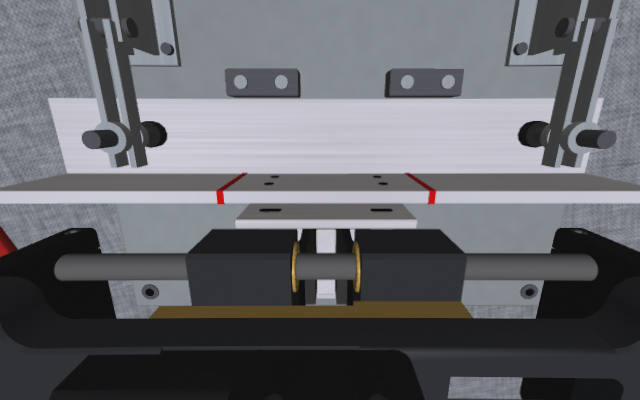

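The bed friction is holding it: 13 N down and 10 N of drag, with about 8 mm of gap still to the rail. I ease upwards to slide lightly.

```bash
python3 -m pendant '[[0,[-0.5,0,0],[0,0,0]],[0,[-1,0,0],[0,0,0]],[0,[-1,0,0],[0,0,0]],[0,[-1,0,0],[0,0,0]]]';python3 rl.py pics/w10.png
```

```text
time_s: 10.8
tool_pos: [0.5859, -0.0829, 0.0508]
tool_rot: [-120.4, 90.0, 138.5]
force: [-0.9, 0.8, 0.3]
grip_width: 0.0091
[ 0.5859 -0.083   0.0507] [-118.41   89.99  140.51] 10.85
rail 0.79 [ 0.6164 -0.0885] -11.07 0.0013 0.00031438673335650036
z97 0.06722867942658023
bracket [ 0.6102 -0.0879] -11.05 0.0164 0.0003124134446734982
t 10.95 F [-0.99  0.01 -0.87] grip 9.4
shift [-54.2 -33.7  -0.9] turn [-0.0012 -0.0001  0.0002] deg 0.1
```

```bash
python3 -m pendant '[[0,[0,1,-0.3],[0,0,0]],[0,[0,2,-0.5],[0,0,0]],[0,[0,3,-0.5],[0,0,0]],[0,[0,4,-0.5],[0,0,0]],[0,[0,4,-0.5],[0,0,0]]]';python3 -m pendant '[[0,[0,0.5,0],[0,0,0]],[0,[0,1,0],[0,0,0]],[0,[0,1,0],[0,0,0]]]'; python3 rl.py pics/w11.png
```

```text
time_s: 11.37
tool_pos: [0.5903, -0.0833, 0.0509]
tool_rot: [106.7, 90.0, 5.6]
force: [0.4, 0.5, -2.3]
grip_width: 0.0095
time_s: 11.62
tool_pos: [0.5911, -0.0834, 0.051]
tool_rot: [63.0, 90.0, -38.1]
force: [-0.7, 0.5, -2.2]
grip_width: 0.0097
[ 0.591  -0.0835  0.051 ] [ 34.55  89.99 -66.52] 11.6667
rail 0.69 [ 0.6163 -0.0885] -11.06 0.0013 0.00034299957093044363
z97 0.06758487641848519
bracket [ 0.6152 -0.0873] -11.12 0.0166 0.00037585056906628417
t 11.77 F [-0.06  0.67 -2.02] grip 9.2
shift [-54.  -38.7  -0.4] turn [-0.0012  0.0001  0.    ] deg 0.1
```

View pics/w11.png

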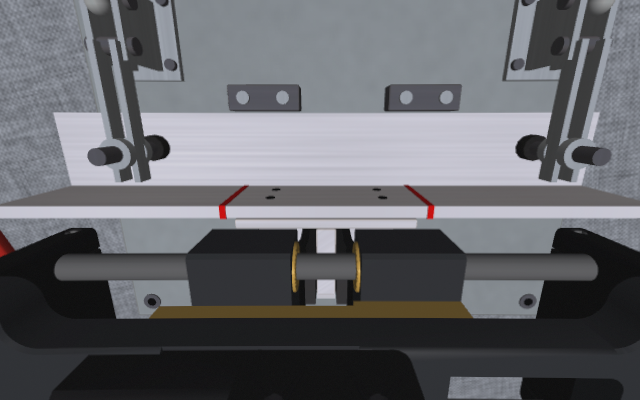

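The flange is centred between the marks: bracket at cols 236–416, inner edges of the marks at about 227 and 428. About 1–1.5 mm of gap is left. I lower slightly to sit on the bed and creep forward.

```bash
python3 -m pendant '[[0,[0.2,0.3,0],[0,0,0]],[0,[0.2,0.5,0],[0,0,0]],[0,[0.2,0.5,0],[0,0,0]]]';python3 -m pendant '[[0,[0,0.3,0],[0,0,0]],[0,[0,0.5,0],[0,0,0]],[0,[0,0.5,0],[0,0,0]]]';python3 -m pendant '[[0,[0,0.3,0],[0,0,0]],[0,[0,0.5,0],[0,0,0]],[0,[0,0.5,0],[0,0,0]]]'
```

```text
time_s: 12.02
tool_pos: [0.5915, -0.0836, 0.0508]
tool_rot: [27.3, 90.0, -73.8]
force: [0.0, -0.7, -2.3]
grip_width: 0.0096
time_s: 12.27
tool_pos: [0.5919, -0.0836, 0.0508]
tool_rot: [-55.8, 90.0, -156.9]
force: [-0.3, 0.2, -1.4]
grip_width: 0.0099
time_s: 12.52
tool_pos: [0.5919, -0.0836, 0.0508]
tool_rot: [-76.2, 89.9, -177.2]
force: [-2.5, 0.3, 0.6]
grip_width: 0.0099
```

```bash
python3 -m pendant '[[0,[0,0.3,0],[0,0,0]],[0,[0,0.6,0],[0,0,0]],[0,[0,0.6,0],[0,0,0]],[0,[0,0.6,0],[0,0,0]]]';python3 -m pendant '[[0,[0,0.3,0],[0,0,0]],[0,[0,0.6,0],[0,0,0]],[0,[0,0.6,0],[0,0,0]],[0,[0,0.6,0],[0,0,0]]]';python3 -c "
from plan import *
go([.592,-.0836,.0508],-11.06,-1); print(cur()[2]['wrist_torque'])"
```

```text
time_s: 12.85
tool_pos: [0.5919, -0.0836, 0.0508]
tool_rot: [-76.9, 89.9, -177.9]
force: [-5.3, 1.1, 3.4]
grip_width: 0.0098
time_s: 13.18
tool_pos: [0.5919, -0.0836, 0.0508]
tool_rot: [-78.6, 89.8, -179.7]
force: [-7.5, 1.8, 3.9]
grip_width: 0.0096
t 13.18 F [-7.49  1.85  3.94] grip 9.6
shift [-0.   0.1 -0. ] turn [-0.      0.0007  0.0037] deg 0.2
[0.29191867 1.37467838 0.01084831]
```

```bash
python3 -m pendant '[[0,[0,0,0],[0,0,0.003]],[0,[0,0,0],[0,0,0.005]],[0,[0,0,0],[0,0,0.005]],[0,[0,0,0],[0,0,0.005]]]';python3 -c "
from plan import *
go([.592,-.0836,.0508],-11.06,-1); print(cur()[2]['wrist_torque'])"
```

```text
time_s: 13.52
tool_pos: [0.5919, -0.0836, 0.0508]
tool_rot: [60.9, 89.9, -40.1]
force: [-7.1, 0.6, 4.8]
grip_width: 0.0098
t 13.52 F [-7.1   0.61  4.85] grip 9.8
shift [-0.   0.1  0. ] turn [-0.      0.0007 -0.0012] deg 0.1
[ 0.25894097  1.5628326  -0.04030873]
```

```bash
python3 -m pendant '[[0,[-0.1,0.3,0],[0,0,0]],[0,[-0.2,0.6,0],[0,0,0]],[0,[-0.2,0.9,0],[0,0,0.001]],[0,[-0.2,1.1,0],[0,0,0.001]],[0,[-0.2,1.1,0],[0,0,0.001]],[0,[-0.2,1.1,0],[0,0,0.001]]]';python3 -c "
from plan import *
go([.592,-.0836,.0508],-11.06,-1); print(cur()[2]['wrist_torque'])"
```

```text
time_s: 14.02
tool_pos: [0.5919, -0.0836, 0.0508]
tool_rot: [-10.5, 89.9, -111.6]
force: [-9.6, 1.3, 6.0]
grip_width: 0.0096
t 14.02 F [-9.61  1.26  5.95] grip 9.6
shift [-0.   0.1 -0. ] turn [-0.      0.001   0.0002] deg 0.1
[0.37299226 2.05070547 0.0032405 ]
```

```bash
python3 -m pendant '[[0,[-0.1,0.3,0],[0,0,0]],[0,[-0.2,0.6,0],[0,0,0.001]],[0,[-0.3,0.9,0],[0,0,0.001]],[0,[-0.3,0.9,0],[0,0,0.001]],[0,[-0.3,0.9,0],[0,0,0.001]],[0,[-0.3,0.9,0],[0,0,0.001]],[0,[-0.3,0.9,0],[0,0,0.001]]]';python3 rl.py pics/w12.png;python3 -c "
from plan import *
go([.592,-.0836,.0508],-11.06,-1); print(cur()[2]['wrist_torque'])"
python3 - <<'E'
from h import *
for c,b in (("top",(130,220,300,420)),("scene",(210,270,250,350))):
    r=optics.read_camera(c)["image"][b[0]:b[1],b[2]:b[3]]; cv2.imwrite(f"pics/{c}12.png",cv2.resize(r,None,fx=6,fy=6,interpolation=cv2.INTER_CUBIC))
E
```

```text
time_s: 14.6
tool_pos: [0.5919, -0.0836, 0.0507]
tool_rot: [-42.9, 89.9, -144.0]
force: [-10.6, 1.2, 6.6]
grip_width: 0.0095
[ 0.592  -0.0836  0.0508] [ -41.02   89.91 -142.08] 14.65
rail 0.58 [ 0.6163 -0.0885] -11.06 0.0013 0.00034788675344045276
z97 0.06740438791065004
bracket [ 0.6154 -0.0878] -11.13 0.0164 0.00039947702407333585
t 14.75 F [-11.07   1.6    5.86] grip 9.4
shift [-54.2 -39.8  -0.3] turn [-0.0011  0.0012  0.0011] deg 0.1
t 14.75 F [-11.07   1.6    5.86] grip 9.4
shift [-0.1  0.1 -0. ] turn [-0.      0.0012  0.0011] deg 0.1
[ 0.4312523   2.41245767 -0.00619061]
```

View pics/w12.png

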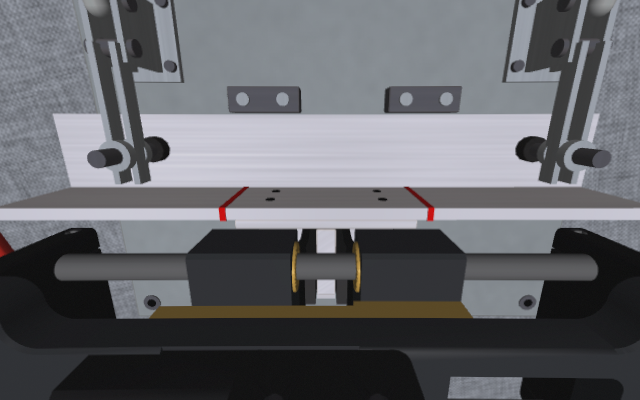

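View pics/scene12.png

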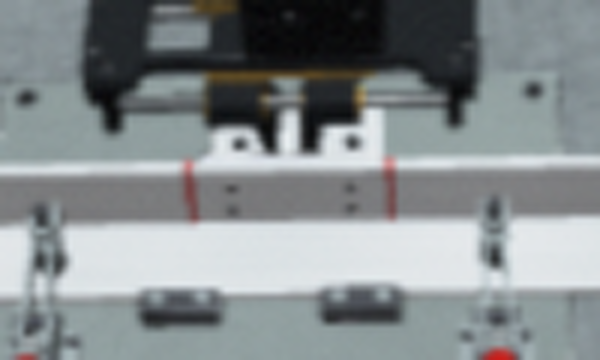

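```bash
python3 -m pendant '[[0,[-0.2,0.1,0],[0,0,0]],[0,[-0.4,0.2,0],[0,0,0]],[0,[-0.4,0.3,0],[0,0,0.001]],[0,[-0.4,0.3,0],[0,0,0.001]],[0,[-0.4,0.3,0],[0,0,0.001]]]';python3 -c "
from plan import *
go([.592,-.0836,.0508],-11.06,-1); print(cur()[2]['wrist_torque'])"
```

```text
time_s: 15.27
tool_pos: [0.592, -0.0836, 0.0508]
tool_rot: [-31.0, 89.9, -132.1]
force: [-11.1, 2.2, 4.1]
grip_width: 0.0093
t 15.27 F [-11.13   2.2    4.08] grip 9.3
shift [-0.  0.  0.] turn [0.0001 0.0011 0.0007] deg 0.1
[ 4.33195840e-01  2.38851718e+00 -8.73885265e-05]
```

```bash
python3 -m pendant '[[0,[-0.1,0.2,0],[0,0,0]],[0,[-0.2,0.4,0],[0,0,0.0005]],[0,[-0.2,0.4,0],[0,0,0.0005]],[0,[-0.2,0.4,0],[0,0,0.0005]],[0,[-0.2,0.4,0],[0,0,0.0005]]]'; for i in 1 2 3 4; do python3 -m pendant '[[0,[0,0,0],[0,0,0]],[0,[0,0,0],[0,0,0]],[0,[0,0,0],[0,0,0]],[0,[0,0,0],[0,0,0]]]' | grep -E 'time|force|tool_pos';done; python3 rl.py pics/w13.png
python3 - <<'E'
from h import *
r=optics.read_camera("top")["image"][130:220,300:420]; cv2.imwrite("pics/top13.png",cv2.resize(r,None,fx=6,fy=6,interpolation=cv2.INTER_CUBIC))
cv2.imwrite("pics/top13f.png",optics.read_camera("top")["image"])
E
```

```text
time_s: 15.68
tool_pos: [0.592, -0.0836, 0.0508]
tool_rot: [-41.6, 89.9, -142.6]
force: [-10.9, 1.4, 4.3]
grip_width: 0.0095
time_s: 16.02
tool_pos: [0.592, -0.0837, 0.0508]
force: [-11.2, 1.9, 3.7]
time_s: 16.35
tool_pos: [0.592, -0.0836, 0.0508]
force: [-11.5, 1.8, 4.1]
time_s: 16.68
tool_pos: [0.5919, -0.0836, 0.0508]
force: [-11.4, 3.2, 4.9]
time_s: 17.02
tool_pos: [0.5919, -0.0836, 0.0508]
force: [-11.9, 1.1, 3.9]
[ 0.592  -0.0836  0.0508] [ -42.04   89.91 -143.09] 17.0667
rail 0.79 [ 0.6162 -0.0886] -11.06 0.0013 0.0003485157464231999
z97 0.06736935350332932
bracket [ 0.6155 -0.0877] -11.18 0.0164 0.0004104586279365628
t 17.17 F [-11.79   1.33   3.51] grip 9.9
shift [-54.2 -39.8  -0.4] turn [-0.0009  0.0012  0.0011] deg 0.1
```

View pics/top13f.png

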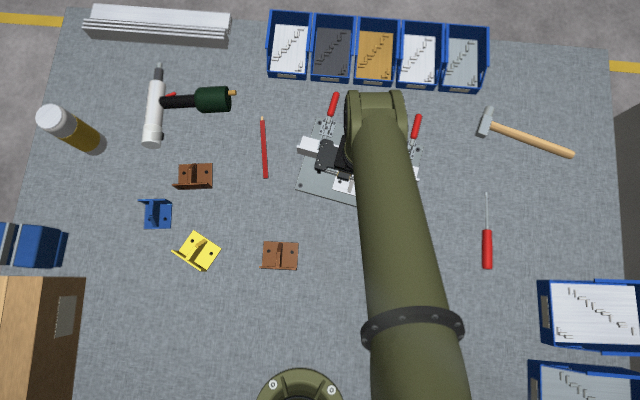

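The push is steady at about 11.7 N along the rail normal. In the top view the pencil (148,264), blue bracket (213,155) and screwdriver (235,487) are where they were. I hand it in.

```bash
python3 -c "
from plan import *
env.sign_off(); print(cur()[2]['force'])"
```

```text
the job is handed in; nothing more can be done
the job is handed in; nothing more can be done
```

I picked up the bare aluminium bracket by its rib and stood it on the jig bed between the red marks. I then pressed it against the rail and handed the job in at about 17 s, still gripping with 50 N and pushing.

**Last checks:**
- **Push:** 11.2–11.9 N along the rail normal over the last second or so, with 4–5 N pressing up from the bed. Bed friction may take a newton or two of that push before it reaches the rail.
- **Position:** the bracket was about 0.5–0.7 mm off centre between the marks. The camera fit gave a yaw difference of 0.1° from the rail, and tool tilt was about 0.1°.
- **Other objects:** the pencil, blue bracket and screwdriver show no movement in the final top picture.

**What disagreed or went wrong:**
- **Remaining gap:** the final camera fit still shows about 0.5–0.9 mm between flange and rail. The contact force and the stopped motion say it is seated, so I take that as calibration error. No picture shows the seam itself.
- **First approach:** the bracket dragged on the bed at about 10 N, with up to 14 N downward, some 8 mm short of the rail. I eased it up, and it then met the rail slowly, at about 2.5 N on first contact.
- **Force after hand-in:** my reading of the force just after handing in returned nothing.

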